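Count four long pegs into the parts tray

TASK

Make up the peg set for a glue-up: the round wooden tray must end with exactly four of the long (80 mm) walnut pegs lying down inside its rim and nothing else, counting any that are in it already. If a short peg has strayed into the tray, lay it back on the bench top, clear of the tray; the spare long pegs and the short ones stay lying on the bench, and the tin, the jar, the black case and the thick walnut block must not be shifted.

Things in the scene. Friction and masses are not known exactly. Their poses are not given: they have to be found in the camera images.
- tray: round shallow open tray of turned wood, fixed to the bench: inside radius 100 mm, wall 7 mm thick and 25 mm high; origin at the centre of its underside. Its bottom is a thin sheet, so things in it rest at bench height (z = 0).
- peg_a: long square dark walnut peg, 14 x 14 mm thick, 80 mm long along its y axis, lying down on a flat side; origin under its middle, on its underside. Starts in the tray.
- peg_b: long square dark walnut peg, 14 x 14 mm thick, 80 mm long along its y axis, lying down on a flat side; origin under its middle, on its underside. It may start loose on the bench or in the tray.
- peg_c: long square dark walnut peg, 14 x 14 mm thick, 80 mm long along its y axis, lying down on a flat side; origin under its middle, on its underside. Starts on the bench.
- peg_d: long square dark walnut peg, 14 x 14 mm thick, 80 mm long along its y axis, lying down on a flat side; origin under its middle, on its underside. Starts on the bench.
- peg_e: long square dark walnut peg, 14 x 14 mm thick, 80 mm long along its y axis, lying down on a flat side; origin under its middle, on its underside. Starts on the bench.
- peg_f: long square dark walnut peg, 14 x 14 mm thick, 80 mm long along its y axis, lying down on a flat side; origin under its middle, on its underside. Starts on the bench.
- short_a: short square dark walnut peg, 14 x 14 mm thick, only 50 mm long along its y axis, lying down on a flat side; origin under its middle, on its underside. It may start loose on the bench or in the tray.
- short_b: short square dark walnut peg, 14 x 14 mm thick, only 50 mm long along its y axis, lying down on a flat side; origin under its middle, on its underside. Starts on the bench.
- short_c: short square dark walnut peg, 14 x 14 mm thick, only 50 mm long along its y axis, lying down on a flat side; origin under its middle, on its underside. Starts on the bench.
- wax_tin: round flat tin, 67 mm across, 27 mm high, loose on the bench among the pegs; origin under its centre. Not to be moved.
- walnut_block: plain walnut offcut block, 35 x 63 mm (along its y), 23 mm high, thicker than the pegs, loose on the bench among them; origin under its centre. Not to be moved.
- black_box: small black instrument case, 30 x 24 mm, standing 50 mm high, loose on the bench among the pegs; origin under its centre. Not to be moved.
- stain_jar: small round jar, 55 mm across, 34 mm high, loose on the bench among the pegs; origin under its centre. Not to be moved.
- oilstone_box: closed wooden oilstone box, fixed, 77 mm along its x, 216 mm along its y, 51 mm high; origin under its centre.

How it is judged:
At the end, for the whole second after the job is handed in: Exactly four long pegs lie in the tray (middle within 97 mm of its centre, within 20 degrees of level, underside under 32 mm up: one may lie across another); the other two and all short pegs lie on the bench top, middles over 112 mm from the tray centre; all pegs at rest (((horizontal distance between each of peg_a, peg_b and tray above 0.1 m and horizontal distance between each of peg_c, peg_d, peg_e, peg_f and tray below 0.1 m) or (horizontal distance between each of peg_a, peg_c and tray above 0.1 m and horizontal distance between each of peg_b, peg_d, peg_e, peg_f and tray below 0.1 m) or (horizontal distance between each of peg_a, peg_d and tray above 0.1 m and horizontal distance between each of peg_b, peg_c, peg_e, peg_f and tray below 0.1 m) or (horizontal distance between each of peg_a, peg_e and tray above 0.1 m and horizontal distance between each of peg_b, peg_c, peg_d, peg_f and tray below 0.1 m) or (horizontal distance between each of peg_a, peg_f and tray above 0.1 m and horizontal distance between each of peg_b, peg_c, peg_d, peg_e and tray below 0.1 m) or (horizontal distance between each of peg_a, peg_d, peg_e, peg_f and tray below 0.1 m and horizontal distance between each of peg_b, peg_c and tray above 0.1 m) or (horizontal distance between each of peg_a, peg_c, peg_e, peg_f and tray below 0.1 m and horizontal distance between each of peg_b, peg_d and tray above 0.1 m) or (horizontal distance between each of peg_a, peg_c, peg_d, peg_f and tray below 0.1 m and horizontal distance between each of peg_b, peg_e and tray above 0.1 m) or (horizontal distance between each of peg_a, peg_c, peg_d, peg_e and tray below 0.1 m and horizontal distance between each of peg_b, peg_f and tray above 0.1 m) or (horizontal distance between each of peg_a, peg_b, peg_e, peg_f and tray below 0.1 m and horizontal distance between each of peg_c, peg_d and tray above 0.1 m) or (horizontal distance between each of peg_a, peg_b, peg_d, peg_f and tray below 0.1 m and horizontal distance between each of peg_c, peg_e and tray above 0.1 m) or (horizontal distance between each of peg_a, peg_b, peg_d, peg_e and tray below 0.1 m and horizontal distance between each of peg_c, peg_f and tray above 0.1 m) or (horizontal distance between each of peg_a, peg_b, peg_c, peg_f and tray below 0.1 m and horizontal distance between each of peg_d, peg_e and tray above 0.1 m) or (horizontal distance between each of peg_a, peg_b, peg_c, peg_e and tray below 0.1 m and horizontal distance between each of peg_d, peg_f and tray above 0.1 m) or (horizontal distance between each of peg_a, peg_b, peg_c, peg_d and tray below 0.1 m and horizontal distance between each of peg_e, peg_f and tray above 0.1 m)) and ((horizontal distance between peg_a and tray below 0.097 m and height (world z) of peg_a below 0.032 m and angle between peg_a's own y axis and vertical between 1.22 and 1.92 rad) or (horizontal distance between peg_a and tray above 0.112 m and height (world z) of peg_a between -0.005 and 0.018 m)) and ((horizontal distance between peg_b and tray below 0.097 m and height (world z) of peg_b below 0.032 m and angle between peg_b's own y axis and vertical between 1.22 and 1.92 rad) or (horizontal distance between peg_b and tray above 0.112 m and height (world z) of peg_b between -0.005 and 0.018 m)) and ((horizontal distance between peg_c and tray below 0.097 m and height (world z) of peg_c below 0.032 m and angle between peg_c's own y axis and vertical between 1.22 and 1.92 rad) or (horizontal distance between peg_c and tray above 0.112 m and height (world z) of peg_c between -0.005 and 0.018 m)) and ((horizontal distance between peg_d and tray below 0.097 m and height (world z) of peg_d below 0.032 m and angle between peg_d's own y axis and vertical between 1.22 and 1.92 rad) or (horizontal distance between peg_d and tray above 0.112 m and height (world z) of peg_d between -0.005 and 0.018 m)) and ((horizontal distance between peg_e and tray below 0.097 m and height (world z) of peg_e below 0.032 m and angle between peg_e's own y axis and vertical between 1.22 and 1.92 rad) or (horizontal distance between peg_e and tray above 0.112 m and height (world z) of peg_e between -0.005 and 0.018 m)) and ((horizontal distance between peg_f and tray below 0.097 m and height (world z) of peg_f below 0.032 m and angle between peg_f's own y axis and vertical between 1.22 and 1.92 rad) or (horizontal distance between peg_f and tray above 0.112 m and height (world z) of peg_f between -0.005 and 0.018 m)) and horizontal distance between each of short_a, short_b, short_c and tray above 0.112 m and height (world z) of each of short_a, short_b, short_c below 0.018 m and linear speed of each of peg_a, peg_b, peg_c, peg_d, peg_e, peg_f, short_a, short_b, short_c below 0.02 m/s); the robot touches nothing.
It fails at once if the tin, the jar, the black case or the walnut block is shifted by more than 15 mm (distance of any of wax_tin, walnut_block, black_box, stain_jar from where it was at the start of the episode above 0.015 m).
It also fails if it takes over 72 s, if anything falls off the work surface, if the arm or the gripper's body presses on something with over 40 N, if the wrist force passes 120 N, or if a joint passes its speed limit or range.

ROBOT

A 6-joint arm with a two-finger parallel gripper is mounted at the origin on a cart in front of the work surface, level with it; the furniture and walls round the work are solid. World frame = base frame: x ahead of the robot, y to its left, z up, the work surface at z = 0. Lengths are in m, angles in rad, forces in N, time in s.
With the tool pointing down it reaches from about 0.3 to 0.825 m from the base axis. Payload 5.4 kg.
Tool frame: the origin (TCP) lies where the fingers leave the gripper's body, on its centre line; the fingertips stand 88 mm ahead of it and the grasp point (between the pads) lies 69 mm ahead of it (bot.hold_point_z is the distance from the TCP to the grasp point, in m); z points along the fingers, y is the line along which they close (so a half turn about z gives the same grasp; the last joint's range is limited). The gripper opens to 92 mm and grips with 3 to 60 N. Pads are 20 mm wide; open, the fingers measure 128 mm over their backs; the gripper's body (75 mm by 189 mm) begins 69 mm behind the grasp point.
Start: joints at [-1.506, 0.158, 1.597, -0, 1.386, -0.21], TCP at [0.156, -0.553, 0.303] pointing down, gripper open.
Joint ranges: [-2.91, 2.91], [-0.94, 2.29], [0.18, 2.7], [-1.29, 4.43], [0.17, 2.64], [-3, 3]. Speed limits (rad/s): [2.57, 2.57, 3.14, 3.14, 3.14, 3.14].

INTERFACE

Orientations are given as a unit quaternion [x, y, z, w].
In Python, from bench import bot gives the robot as it stands.
- The arm moves only by the shell command python3 steer.py FILE [OPENING] [FORCE], which reads ROWS from the file FILE. ROWS is a JSON list of rows, 1 to 8 of them, each written [[dx, dy, dz], [rx, ry, rz]]: dx, dy, dz in units of 50 mm, then a rotation vector rx, ry, rz in units of 0.2 rad; each row shifts and turns the commanded pose from where the row before left it, along the tool's axes as they then stand; what a row does not reach is not made up. A row lasts 1/12 s, in which the tool goes at most 0.0417 m and 0.125 rad, less where a joint would pass 70% of its speed; a pose out of reach is approached as far as the arm can. OPENING is the finger opening in m, set as the command begins (- or left out keeps the last). The fingers move at their own pace and stop on an object; FORCE is the grip in N (left out, the last holds). Time passes only in rows, so rows that do not move let the fingers close. It prints the time, the measured TCP pose, the force, the opening and the grip force at its end. Input that does not fit is refused with a message, and nothing moves.
- bot.state(): the state, without advancing time (a new reading comes with each control period).
- bot.camera(name): name is "side" or "top" or "wrist"; returns the picture (384x512x3 uint8, red, green, blue); there is no depth.
- bot.get_calibration(name): a dict with "mtx" (3x3 intrinsics, pixels), "rvec" (rotation vector, rad) and "tvec" (3), from world to camera coordinates, as OpenCV has them. Camera axes: x right, y down, z forward; pixel columns grow to the right and rows downward; lengths in m; the calibration is good to about 2 mm. A picture is of the moment at which its call begins: read the wrist's pose just before it. get_calibration takes no time and is no camera call; for the wrist camera it gives the pose at the moment of the call.
- bot.finish_job(): hands the job in; it is judged then, once.
The state is a dict: "time": time; "joints": joint angles; "joint_velocities": joint speeds; "joint_efforts": joint torques, N m; "tool_pos": TCP position; "orientation": TCP orientation; "ft_force": force on the tool from outside, world axes, zero at the start; "wrist_torque": the same for the moment, N m; "grip_width": finger opening in m; "gripper_force": force on a finger pad.
Only numpy, scipy, OpenCV 4.12 (cv2) and the standard library are available. Lean on these libraries where they do the work, as an engineer would, in place of code of your own. Each camera call takes 0.05 s, during which the arm holds its last target. There are 200 camera calls.

## Working session

There is one attempt and no reset: what is moved stays moved. The work goes in short steps, Python scripts to look and compute and a shell command to move; the robot and the scene stay as the last step left them, time stands still between calls to the robot, and variables do not carry over. Pictures are saved under pics/ and viewed, at most 10 in all, crops included, and the job is handed in when it is done.

```bash
ls; mkdir -p pics; python3 - <<'E'
from bench import bot
import cv2
for n in("top","side"):
    cv2.imwrite(f"pics/{n}0.png",bot.camera(n)[:,:,::-1])
    c=bot.get_calibration(n);print(n,c)
print(bot.state())
E
```

```text
bench.py
pics
steer.py
top {'mtx': array([[362.13851304,   0.        , 244.58249477],
       [  0.        , 362.13851304, 188.25467577],
       [  0.        ,   0.        ,   1.        ]]), 'rvec': array([ 2.14061649, -2.14256675,  0.2284667 ]), 'tvec': array([-0.02786301,  0.54342726,  0.91913752])}
side {'mtx': array([[393.86851988,   0.        , 258.47935705],
       [  0.        , 393.86851988, 194.59675176],
       [  0.        ,   0.        ,   1.        ]]), 'rvec': array([ 0.14972969, -2.72972191,  1.44557061]), 'tvec': array([0.55835449, 0.0703047 , 0.87555126])}
{'time': 0.1, 'joints': array([-1.50606976e+00,  1.58985761e-01,  1.59810484e+00, -1.59980613e-05,
        1.38620592e+00, -2.10097956e-01]), 'joint_velocities': array([-0.00063098, -0.00323882, -0.0035274 , -0.00024584, -0.00042089,
       -0.00080172]), 'joint_efforts': array([-3.43125184e-04, -3.86508322e+01, -3.22957349e+01,  7.02532777e-02,
        3.39500920e-02, -4.56626822e-05]), 'tool_pos': array([ 0.15599158, -0.55299709,  0.30181814]), 'orientation': array([ 9.90573220e-01,  1.36981639e-01,  5.40277040e-05, -8.50254440e-04]), 'ft_force': array([-0.0399107 , -0.88866664, -0.40792047]), 'wrist_torque': array([-0.03529039,  0.02540272,  0.03828554]), 'gripper_force': 0.0, 'grip_width': 0.09194368761817318}
```
View pics/top0.png

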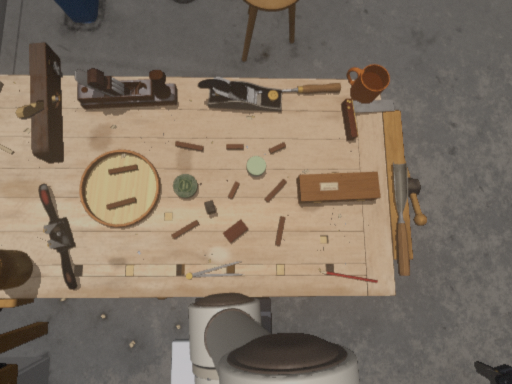

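View pics/side0.png

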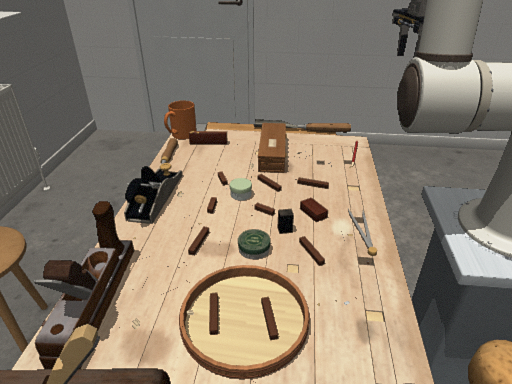

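The top view shows the tray at about (121,188) holding two pegs (122,170) and (122,204). Long-looking pegs lie at (190,146), (185,230), (276,190) and (280,231), and short ones at (235,147), (277,148) and (234,190). Next I measure their lengths and poses.

```bash
cat > h.py <<'E'
import numpy as np, cv2
from bench import bot
def cam(n):
    c=bot.get_calibration(n);R=cv2.Rodrigues(c["rvec"])[0];return c["mtx"],R,np.ravel(c["tvec"])
def ray(C,uv):
    K,R,t=C;d=R.T@np.linalg.inv(K)@np.array([uv[0],uv[1],1.]);return -R.T@t,d
def on(C,uv,z):
    o,d=ray(C,uv);return o+d*(z-o[2])/d[2]
def tri(C1,p1,C2,p2):
    o1,d1=ray(C1,p1);o2,d2=ray(C2,p2)
    s=np.linalg.lstsq(np.c_[d1,-d2],o2-o1,rcond=None)[0]
    a,b=o1+d1*s[0],o2+d2*s[1];return (a+b)/2,np.linalg.norm(a-b)
def proj(C,X):
    K,R,t=C;p=K@(R@np.asarray(X,float)+t);return p[:2]/p[2]
def blobs(im,thr=95,amin=60):
    m=((im.max(2)<thr)).astype(np.uint8)
    n,l,s,c=cv2.connectedComponentsWithStats(m)
    return [(c[i],l==i,s[i]) for i in range(1,n) if s[i,4]>amin]
def rect(C,mask,z):
    cs=cv2.findContours(mask.astype(np.uint8),0,2)[0];p=max(cs,key=len)[:,0]
    w=np.array([on(C,q,z)[:2] for q in p],np.float32)*1000
    (c,s,a)=cv2.minAreaRect(w);b=cv2.boxPoints((c,s,a))
    e=[b[1]-b[0],b[2]-b[1]];e=max(e,key=np.linalg.norm)
    return np.array(c)/1000,sorted(s),np.degrees(np.arctan2(e[1],e[0]))%180
E
python3 - <<'E'
from h import *
T=cam("top");S=cam("side");a=cv2.imread("pics/top0.png");b=cv2.imread("pics/side0.png")
sb=blobs(b)
for c,m,s in blobs(a,100,40):
    if 100<c[0]<300 and 130<c[1]<250:
        w,sz,an=rect(T,m,.014)
        # match in side: nearest to projection
        q=proj(S,[*w,.012]);k=min(sb,key=lambda k:np.hypot(*(k[0]-q)))
        P,g=tri(T,c,S,k[0])
        print(c.round(),s[4],w.round(4),np.round(sz),round(an),"| tri",P.round(4),round(g,4),k[2][4])
# tray: wood rim fit
hsv=cv2.cvtColor(a,cv2.COLOR_BGR2HSV);print(hsv[188,78:88].tolist(),hsv[188,155:164].tolist(),hsv[188,100].tolist())
E
```

```text
[154. 201.] 65 [0.5132 0.2221] [ 21. 126.] 157 | tri [ 0.5452  0.2266 -0.0143] 0.0556 987
[188. 186.] 62 [0.557  0.1273] [22. 34.] 170 | tri [0.5579 0.1291 0.0034] 0.0013 596
[190. 194.] 44 [0.537  0.1196] [20. 57.] 126 | tri [ 0.5479  0.1231 -0.0039] 0.0205 596
[210. 207.] 102 [0.4964 0.0655] [23. 34.] 15 | tri [0.496  0.0648 0.022 ] 0.0015 345
[[17, 66, 188], [15, 95, 172], [14, 128, 161], [13, 130, 139], [14, 119, 94], [14, 113, 81], [15, 108, 85], [18, 101, 121], [19, 86, 180], [20, 82, 192]] [[23, 76, 192], [17, 107, 181], [14, 128, 175], [14, 134, 135], [15, 117, 94], [15, 95, 97], [15, 82, 130], [16, 75, 177], [16, 74, 183]] [20, 81, 191]
```

```bash
python3 - <<'E'
from h import *
T=cam("top");S=cam("side");a=cv2.imread("pics/top0.png");b=cv2.imread("pics/side0.png")
sb=blobs(b,125,40)
for c,m,s in blobs(a,135,60):
    if 70<c[0]<300 and 130<c[1]<250:
        w,sz,an=rect(T,m,.010)
        q=proj(S,[*w,.008]);k=min(sb,key=lambda k:np.hypot(*(k[0]-q)))
        P,g=tri(T,c,S,k[0])
        print(c.round(),s[4],w.round(4),np.round(sz),round(an),"| tri",P.round(4),round(g,4),k[2][4])
# tray
hsv=cv2.cvtColor(a,cv2.COLOR_BGR2HSV)
m=((hsv[...,1]>115)&(hsv[...,2]<185)).astype(np.uint8);m[:,:70]=0;m[:,172:]=0;m[:140]=0;m[235:]=0
cs=cv2.findContours(m,0,2)[0];p=cv2.convexHull(max(cs,key=cv2.contourArea))[:,0]
for z in(.025,.015):
    w=np.array([on(T,q,z)[:2] for q in p],np.float32);print("tray",cv2.fitEllipse(w*1000))
E
```

```text
[290. 184.] 116855 [ 0.5831 -0.0976] [1115. 1578.] 91 | tri [ 0.5596 -0.1602 -0.0228] 0.0199 165
[189. 146.] 175 [0.6707 0.127 ] [19. 82.] 79 | tri [0.6743 0.1288 0.0022] 0.0008 270
[277. 148.] 98 [ 0.6672 -0.1228] [17. 49.] 114 | tri [ 0.6703 -0.1238  0.0022] 0.0013 80
[235. 147.] 101 [ 0.6712 -0.0015] [15. 48.] 90 | tri [ 0.6736 -0.0026  0.0014] 0.0001 111
[ 98. 173.] 415 [0.5791 0.3584] [108. 202.] 149 | tri [0.5855 0.3579 0.0615] 0.0112 376
[123. 170.] 160 [0.6026 0.3083] [17. 78.] 101 | tri [0.6044 0.311  0.0033] 0.0002 376
[146. 206.] 303 [0.5108 0.2539] [ 81. 207.] 146 | tri [ 0.5108  0.2585 -0.062 ] 0.0035 389
[257. 175.] 78 [ 0.5928 -0.0621] [26. 51.] 90 | tri [ 0.6019 -0.0651 -0.0051] 0.0179 229
[186. 187.] 526 [0.5554 0.1342] [69. 71.] 0 | tri [0.5552 0.1337 0.0099] 0.0007 822
[275. 191.] 145 [ 0.5439 -0.1156] [15. 79.] 137 | tri [ 0.546  -0.1162  0.0028] 0.0013 165
[234. 190.] 92 [0.5454 0.0006] [14. 49.] 154 | tri [0.5467 0.0011 0.0035] 0.0011 146
[122. 203.] 166 [0.5082 0.3073] [16. 81.] 106 | tri [0.5093 0.3095 0.0029] 0.0 389
[210. 208.] 154 [0.4939 0.0647] [27. 46.] 24 | tri [0.4945 0.0637 0.0205] 0.0028 378
[280. 231.] 160 [ 0.4327 -0.1253] [15. 79.] 168 | tri [ 0.4333 -0.1261  0.0034] 0.0012 202
[185. 229.] 166 [0.4366 0.1319] [16. 79.] 121 | tri [0.4376 0.1336 0.0035] 0.0008 278
[235. 231.] 306 [ 0.4313 -0.0046] [37. 62.] 128 | tri [ 0.4325 -0.0043  0.0074] 0.0023 431
tray ((549.9034423828125, 310.8587646484375), (211.46417236328125, 214.09686279296875), 147.69224548339844)
tray ((551.74658203125, 314.0088806152344), (213.6284637451172, 216.28810119628906), 147.6919708251953)
```

All lengths come out clearly: both pegs in the tray are long (78 and 81 mm), four long ones are on the bench, and the tray centre is near (0.551, 0.312). So two more must go in. I will use the pegs at (0.673, 0.128) and (0.437, 0.133) and lay them along x at y≈0.375 and y≈0.247. I go over the first one now.

Units first: shifts go in units of 50 mm and turns go in units of 0.2 rad. So 0.0284 m is 0.568, -0.0215 m is -0.43.

```bash
cat >> h.py <<'E'
from scipy.spatial.transform import Rotation as Ro
def go(x,y,z,deg):
    s=bot.state();R=Ro.from_quat(s["orientation"]);psi=np.degrees(np.arctan2(*R.as_matrix()[[1,0],0]))
    d=R.inv().apply(np.array([x,y,z])-s["tool_pos"])
    print("to go (tool)",d.round(4),"turn rz",round(np.radians(psi-deg),4),"psi",round(psi,2),"F",s["ft_force"].round(1))
E
echo '[[[0.568, -0.43, 0], [0, 0, 0]], [[0.568, -0.43, 0], [0, 0, 0]], [[0.568, -0.43, 0], [0, 0, 0]], [[0.568, -0.43, 0], [0, 0, 0]], [[0.568, -0.43, 0], [0, 0, 0]], [[0.568, -0.43, 0], [0, 0, 0]], [[0.568, -0.43, 0], [0, 0, 0]], [[0.568, -0.43, 0], [0, 0, 0]]]' > mv.in && python3 steer.py mv.in 0.05
echo '[[[0.568, -0.43, 0], [0, 0, 0]], [[0.568, -0.43, 0], [0, 0, 0]], [[0.568, -0.43, 0], [0, 0, 0]], [[0.568, -0.43, 0], [0, 0, 0]], [[0.568, -0.43, 0], [0, 0, 0]], [[0.568, -0.43, 0], [0, 0, 0]], [[0.568, -0.43, 0], [0, 0, 0]], [[0.568, -0.43, 0], [0, 0, 0]]]' > mv.in && python3 steer.py mv.in
echo '[[[0.568, -0.43, 0], [0, 0, 0]], [[0.568, -0.43, 0], [0, 0, 0]], [[0.568, -0.43, 0], [0, 0, 0]], [[0.568, -0.43, 0], [0, 0, 0]], [[0.568, -0.43, 0], [0, 0, 0]], [[0.568, -0.43, 0], [0, 0, 0]], [[0.568, -0.43, 0], [0, 0, 0]], [[0.568, -0.43, 0], [0, 0, 0]]]' > mv.in && python3 steer.py mv.in
echo '[[[0, 0, 0], [0, 0, -0.6]], [[0, 0, 0], [0, 0, -0.6]], [[0, 0, 0], [0, 0, -0.6]], [[0, 0, 0], [0, 0, -0.6]], [[0, 0, 0], [0, 0, -0.6]], [[0, 0, 0], [0, 0, -0.6]], [[0, 0, 0], [0, 0, -0.6]], [[0, 0, 0], [0, 0, -0.6]]]' > mv.in && python3 steer.py mv.in
echo '[[[0, 0, 0], [0, 0, -0.6]], [[0, 0, 0], [0, 0, 0]], [[0, 0, 0], [0, 0, 0]]]' > mv.in && python3 steer.py mv.in
python3 - <<'E'
from h import *
go(.673,.128,.2,79)
C=cam("wrist");im=bot.camera("wrist");cv2.imwrite("pics/w1.png",im[:,:,::-1])
print(proj(C,[.673,.128,.014]))
for c,m,s in blobs(im,125,60):
    r=rect(C,m,.014);print(c.round(),s[4],r[0].round(4),np.round(r[1]),round(r[2],1))
E
```

```text
time: 0.77
tool_pos: [0.3286, -0.3245, 0.3024]
orientation: [0.991, 0.137, -0.0, -0.0]
ft_force: [0.5, -0.6, 0.7]
grip_width: 0.0499
gripper_force: 0.0
time: 1.43
tool_pos: [0.5006, -0.0972, 0.3024]
orientation: [0.991, 0.137, -0.0, -0.0]
ft_force: [0.3, -0.6, 0.6]
grip_width: 0.0499
gripper_force: 0.0
time: 2.1
tool_pos: [0.6726, 0.1299, 0.3019]
orientation: [0.991, 0.137, -0.001, -0.0]
ft_force: [0.3, -0.4, -0.2]
grip_width: 0.05
gripper_force: 0.0
time: 2.77
tool_pos: [0.6717, 0.1282, 0.3019]
orientation: [0.814, 0.581, -0.001, -0.0]
ft_force: [0.3, -0.6, -0.1]
grip_width: 0.0502
gripper_force: 0.0
time: 3.02
tool_pos: [0.6718, 0.1282, 0.3022]
orientation: [0.78, 0.625, -0.0, -0.0]
ft_force: [-0.3, -1.1, -0.3]
grip_width: 0.0497
gripper_force: 0.0
to go (tool) [1.000e-04 1.200e-03 1.022e-01] turn rz -0.0274 psi 77.43 F [-0.3 -1.1 -0.3]
[255.47631871 174.23877064]
[63. 61.] 1715 [0.4797 0.2974] [ 66. 181.] 99.5
[315. 239.] 104008 [0.6523 0.0401] [605. 943.] 167.6
[173.  49.] 822 [0.6064 0.3056] [15. 81.] 101.3
[199.  94.] 463 [0.6125 0.2521] [ 50. 180.] 46.6
[103.  67.] 884 [0.5134 0.3046] [17. 82.] 106.3
[256. 175.] 558 [0.6734 0.1262] [15. 80.] 80.1
[ 37. 211.] 254 [0.3446 0.1446] [21. 29.] 0.3
[149. 243.] 682 [0.4903 0.0577] [31. 67.] 31.5
[273. 252.] 272 [0.6731 0.0011] [14. 53.] 90.0
```

The wrist measurement agrees: P1 is at (0.6734, 0.1262), 80.1°, 15x80 mm. I go lower, correct the pose and check its height from two views.

In the tool's units: 0.033 m is 0.66, 0.0015 m is 0.03, -0.045 rad is -0.225.

```bash
python3 - <<'E'
from h import *
C=cam("wrist");T=cam("top")
print("P1 tri top/wrist",tri(T,[189,146],C,[256,175]))
E
echo '[[[-0.01, 0.03, 0.66], [0, 0, -0.225]], [[-0.01, 0, 0.66], [0, 0, 0]], [[-0.01, 0, 0.66], [0, 0, 0]], [[0, 0, 0], [0, 0, 0]], [[0, 0, 0], [0, 0, 0]]]' > mv.in && python3 steer.py mv.in
python3 - <<'E'
from h import *
a=cv2.imread("pics/top0.png");T=cam("top")
C=cam("wrist");im=bot.camera("wrist");cv2.imwrite("pics/w2.png",im[:,:,::-1])
tb=[c for c,m,s in blobs(a,135,60)]
for c,m,s in blobs(im,125,60):
    r=rect(C,m,.014)
    if r[1][1]<90:
        q=proj(T,[*r[0],.01]);k=min(tb,key=lambda k:np.hypot(*(k-q)));P,g=tri(T,k,C,c)
        print(c.round(),s[4],r[0].round(4),np.round(r[1]),round(r[2],1),P.round(4),round(g,4))
go(.6734,.1262,.079,80.1)
E
```

```text
P1 tri top/wrist (array([0.67269663, 0.12664064, 0.00997311]), np.float64(0.0020935749498354507))
time: 3.48
tool_pos: [0.6719, 0.1264, 0.2017]
orientation: [0.765, 0.643, -0.002, -0.002]
ft_force: [-0.0, 1.4, 1.3]
grip_width: 0.0495
gripper_force: 0.0
[52. 39.] 1806 [0.5156 0.3015] [18. 78.] 106.2 [0.509  0.3073 0.0042] 0.0034
[155.  30.] 1135 [0.6099 0.2923] [15. 56.] 101.5 [ 0.6049  0.3051 -0.0017] 0.0142
to go (tool) [-2.000e-04 -1.000e-04  1.256e-01] turn rz 0.0005 psi 80.13 F [0.2 0.6 0.6]
```

View pics/w2.png

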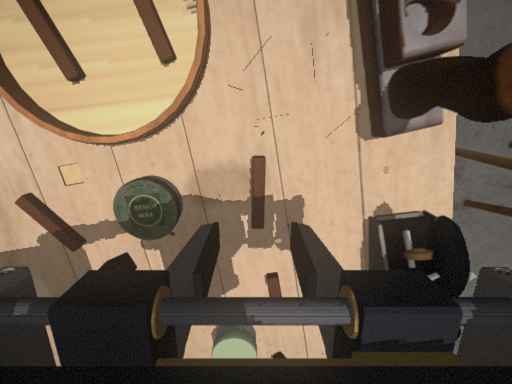

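The wrist picture shows P1 at (259,192), aligned and centred between the fingers, with nothing near it. Its height from two views is about 10 mm, which fits. Fingertips should stop about 3 mm up, so TCP z = 0.091.

```bash
echo '[[[0, 0, 0.7], [0, 0, 0]], [[0, 0, 0.7], [0, 0, 0]], [[0, 0, 0.5], [0, 0, 0]], [[0, 0, 0.24], [0, 0, 0]], [[0, 0, 0.12], [0, 0, 0]], [[0, 0, 0], [0, 0, 0]], [[0, 0, 0], [0, 0, 0]]]' > mv.in && python3 steer.py mv.in
python3 - <<'E'
from h import *
go(.6734,.1262,.091,80.1)
E
echo '[[[0, 0, 0], [0, 0, 0]], [[0, 0, 0], [0, 0, 0]], [[0, 0, 0], [0, 0, 0]], [[0, 0, 0], [0, 0, 0]], [[0, 0, 0], [0, 0, 0]], [[0, 0, 0], [0, 0, 0]]]' > mv.in && python3 steer.py mv.in 0.005 25
python3 - <<'E'
from h import *
print(bot.state()["grip_width"]);go(.553,.375,.20,180)
E
```

```text
time: 4.12
tool_pos: [0.6749, 0.1264, 0.0935]
orientation: [0.765, 0.644, 0.002, 0.001]
ft_force: [-0.5, -0.8, 0.0]
grip_width: 0.0499
gripper_force: 0.0
to go (tool) [-0.0005 -0.0015  0.0025] turn rz 0.0016 psi 80.19 F [-0.5 -0.8  0. ]
time: 4.62
tool_pos: [0.6733, 0.1264, 0.0909]
orientation: [0.765, 0.644, 0.0, 0.0]
ft_force: [-0.0, 0.1, -0.4]
grip_width: 0.0137
gripper_force: 25.0
0.013747782914462573
to go (tool) [ 0.2245 -0.1608 -0.1091] turn rz -1.7418 psi 80.2 F [-0.   0.1 -0.4]
```

Gripped at 13.7 mm. I lift it, carry it across and turn it.

In the tool's units: -0.0275 m is -0.55, -0.0265 m is -0.53.

```bash
echo '[[[0, 0, -0.55], [0, 0, 0]], [[0, 0, -0.55], [0, 0, 0]], [[0, 0, -0.55], [0, 0, 0]], [[0, 0, -0.53], [0, 0, 0]]]' > mv.in && python3 steer.py mv.in
echo '[[[0.56, -0.4, 0], [0, 0, 0]], [[0.56, -0.4, 0], [0, 0, 0]], [[0.56, -0.4, 0], [0, 0, 0]], [[0.56, -0.4, 0], [0, 0, 0]], [[0.56, -0.4, 0], [0, 0, 0]], [[0.56, -0.4, 0], [0, 0, 0]], [[0.56, -0.4, 0], [0, 0, 0]], [[0.56, -0.4, 0], [0, 0, 0]]]' > mv.in && python3 steer.py mv.in
echo '[[[0, 0, 0], [0, 0, -0.62]], [[0, 0, 0], [0, 0, -0.62]], [[0, 0, 0], [0, 0, -0.62]], [[0, 0, 0], [0, 0, -0.62]], [[0, 0, 0], [0, 0, -0.62]], [[0, 0, 0], [0, 0, -0.62]], [[0, 0, 0], [0, 0, -0.62]]]' > mv.in && python3 steer.py mv.in
echo '[[[0, 0, 0], [0, 0, -0.62]], [[0, 0, 0], [0, 0, -0.62]], [[0, 0, 0], [0, 0, -0.62]], [[0, 0, 0], [0, 0, -0.62]], [[0, 0, 0], [0, 0, -0.62]], [[0, 0, 0], [0, 0, -0.62]], [[0, 0, 0], [0, 0, -0.62]], [[0, 0, 0], [0, 0, 0]]]' > mv.in && python3 steer.py mv.in
python3 - <<'E'
from h import *
C=cam("wrist");im=bot.camera("wrist");cv2.imwrite("pics/w3.png",im[:,:,::-1])
go(.553,.375,.092,180);print(bot.state()["grip_width"])
# tray floor/rim check by top+side: near rim etc
T=cam("top");S=cam("side")
a=cv2.imread("pics/top0.png");b=cv2.imread("pics/side0.png")
for nm,C_,i in(("top",T,a),("side",S,b)):
    print(nm,[proj(C_,[.551,y,.025]).round() for y in(.312-.1,.312+.1)])
E
```

```text
time: 4.95
tool_pos: [0.673, 0.1264, 0.2009]
orientation: [0.765, 0.644, -0.0, -0.0]
ft_force: [1.0, -0.2, -0.4]
grip_width: 0.0135
gripper_force: 25.0
time: 5.62
tool_pos: [0.5526, 0.3757, 0.1997]
orientation: [0.765, 0.644, -0.0, -0.0]
ft_force: [0.8, -0.3, -0.8]
grip_width: 0.0135
gripper_force: 25.0
time: 6.2
tool_pos: [0.5535, 0.3743, 0.1995]
orientation: [0.42, 0.907, -0.0, -0.0]
ft_force: [0.4, -0.2, -0.4]
grip_width: 0.0133
gripper_force: 25.0
time: 6.87
tool_pos: [0.5535, 0.3743, 0.1995]
orientation: [0.001, 1.0, -0.0, -0.0]
ft_force: [-0.7, 0.1, 0.4]
grip_width: 0.0138
gripper_force: 25.0
to go (tool) [0.0005 0.0007 0.1076] turn rz -0.0083 psi 179.52 F [-0.4 -1.5 -0.8]
0.013580374877945679
top [array([156., 187.]), array([ 82., 187.])]
side [array([252., 266.]), array([235., 364.])]
```

View pics/w3.png

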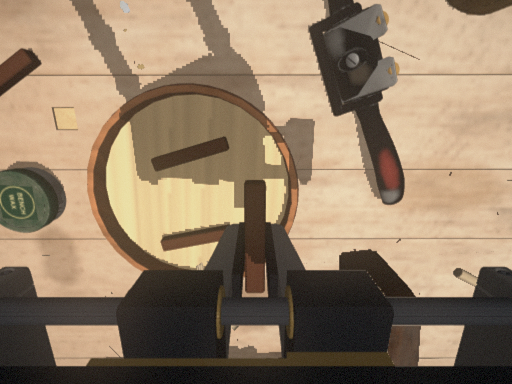

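The wrist picture shows the tray with the rim's outer edge at left (88,180), right (298,180) and top (190,83). The held peg points ahead at x≈255, clear of both tray pegs. I check the tray centre from this view before lowering.

```bash
python3 - <<'E'
from h import *
C=cam("wrist")
P=np.array([on(C,q,.025)[:2] for q in[(88,180),(298,180),(190,83)]])
A=np.c_[2*P,np.ones(3)];s=np.linalg.solve(A,(P**2).sum(1));print(s[:2],np.sqrt(s[2]+s[:2]@s[:2]))
for q in [(228,142),(154,165),(163,243)]: print(on(C,q,.007)[:2].round(4))
E
```

```text
[0.54959038 0.31250813] 0.10541193612606652
[0.4982 0.3469]
[0.5213 0.2687]
[0.6111 0.2687]
```

Tray centre (0.550, 0.312) confirmed. I lower and release with a small opening.

In the tool's units: 0.032 m is 0.64, 0.024 m is 0.48.

```bash
echo '[[[0, 0, 0.64], [0, 0, 0]], [[0, 0, 0.64], [0, 0, 0]], [[0, 0, 0.48], [0, 0, 0]], [[0, 0, 0.24], [0, 0, 0]], [[0, 0, 0.15], [0, 0, 0]], [[0, 0, 0], [0, 0, 0]], [[0, 0, 0], [0, 0, 0]]]' > mv.in && python3 steer.py mv.in
echo '[[[0, 0, 0], [0, 0, 0]], [[0, 0, 0], [0, 0, 0]], [[0, 0, 0], [0, 0, 0]]]' > mv.in && python3 steer.py mv.in 0.024
echo '[[[0, 0, -0.4], [0, 0, 0]], [[0, 0, -0.7], [0, 0, 0]], [[0, 0, -0.7], [0, 0, 0]], [[0, 0, -0.7], [0, 0, 0]], [[0, 0, 0], [0, 0, 0]]]' > mv.in && python3 steer.py mv.in
python3 - <<'E'
from h import *
go(.437,.133,.2,121)
E
```

```text
time: 7.5
tool_pos: [0.5545, 0.3747, 0.0934]
orientation: [0.004, 1.0, 0.0, 0.001]
ft_force: [-0.3, -0.2, 0.1]
grip_width: 0.0138
gripper_force: 25.0
time: 7.75
tool_pos: [0.5542, 0.3746, 0.0932]
orientation: [0.003, 1.0, 0.0, 0.001]
ft_force: [0.0, -0.8, 0.0]
grip_width: 0.0233
gripper_force: 0.0
time: 8.17
tool_pos: [0.5572, 0.3761, 0.2272]
orientation: [0.003, 1.0, 0.003, 0.007]
ft_force: [0.3, 0.7, 1.6]
grip_width: 0.024
gripper_force: 0.0
to go (tool) [ 0.1192 -0.2439  0.024 ] turn rz 1.0238 psi 179.66 F [0.3 0.7 1.6]
```

```bash
echo '[[[0.294, -0.6, 0], [0, 0, 0]], [[0.294, -0.6, 0], [0, 0, 0]], [[0.294, -0.6, 0], [0, 0, 0]], [[0.294, -0.6, 0], [0, 0, 0]], [[0.294, -0.6, 0], [0, 0, 0]], [[0.294, -0.6, 0], [0, 0, 0]], [[0.294, -0.6, 0], [0, 0, 0]], [[0.294, -0.6, 0], [0, 0, 0]]]' > mv.in && python3 steer.py mv.in 0.05
echo '[[[0, 0, 0], [0, 0, 0.62]], [[0, 0, 0], [0, 0, 0.62]], [[0, 0, 0], [0, 0, 0.62]], [[0, 0, 0], [0, 0, 0.62]], [[0, 0, 0], [0, 0, 0.62]], [[0, 0, 0], [0, 0, 0.62]], [[0, 0, 0], [0, 0, 0.62]], [[0, 0, 0], [0, 0, 0.62]]]' > mv.in && python3 steer.py mv.in
echo '[[[0, 0, 0], [0, 0, 0.15]], [[0, 0, 0], [0, 0, 0]], [[0, 0, 0], [0, 0, 0]]]' > mv.in && python3 steer.py mv.in
python3 - <<'E'
from h import *
C=cam("wrist");im=bot.camera("wrist");cv2.imwrite("pics/w4.png",im[:,:,::-1]);T=cam("top")
print("exp px",proj(C,[.437,.133,.014]).round())
for thr in(100,110,125):
  for c,m,s in blobs(im,thr,60):
    r=rect(C,m,.012)
    if 60<r[1][1]<95 and r[1][0]<25: print(thr,c.round(),s[4],r[0].round(4),np.round(r[1]),round(r[2],1),tri(T,[184.6,229.4],C,c))
a=bot.camera("top");cv2.imwrite("pics/top1.png",a[:,:,::-1])
for c,m,s in blobs(a[:,:,::-1],135,60):
    if 70<c[0]<300 and 130<c[1]<250:
        w,sz,an=rect(T,m,.010);print(c.round(),w.round(4),np.round(sz),round(an))
go(.437,.133,.2,121)
E
```

```text
time: 8.83
tool_pos: [0.4339, 0.1339, 0.2174]
orientation: [0.003, 1.0, -0.0, 0.001]
ft_force: [-0.6, -0.0, 0.3]
grip_width: 0.0504
gripper_force: 0.0
time: 9.5
tool_pos: [0.4348, 0.135, 0.2176]
orientation: [0.481, 0.877, 0.0, 0.0]
ft_force: [0.4, 0.3, 0.7]
grip_width: 0.0497
gripper_force: 0.0
time: 9.75
tool_pos: [0.4348, 0.135, 0.2174]
orientation: [0.491, 0.871, 0.0, 0.0]
ft_force: [1.0, -0.9, -0.8]
grip_width: 0.0501
gripper_force: 0.0
exp px [256. 193.]
100 [480.  48.] 1792 [0.5513 0.3705] [20. 83.] 179.6 (array([0.37937809, 0.11880161, 0.38214334]), np.float64(0.09374372579183778))
100 [400.  84.] 601 [0.503  0.3032] [16. 79.] 111.9 (array([0.38093813, 0.12283283, 0.4053538 ]), np.float64(0.10064220509573228))
100 [473. 133.] 1535 [0.6002 0.3058] [22. 80.] 101.3 (array([0.39856255, 0.14549094, 0.31115615]), np.float64(0.10832870489185242))
100 [256. 192.] 737 [0.4371 0.1326] [15. 79.] 121.7 (array([0.43672887, 0.13354267, 0.01149278]), np.float64(0.00021329789289406553))
110 [480.  49.] 1807 [0.5506 0.3705] [20. 85.] 179.2 (array([0.3793814 , 0.11881292, 0.38213983]), np.floa
[... 583 characters left out ...]
.3054] [24. 81.] 101.2 (array([0.39860114, 0.14551743, 0.31108062]), np.float64(0.10833716715481012))
[277. 148.] [ 0.6672 -0.1228] [17. 49.] 114
[235. 147.] [ 0.6712 -0.0015] [15. 48.] 90
[ 98. 175.] [0.5781 0.3604] [105. 208.] 147
[123. 170.] [0.6025 0.3083] [16. 78.] 101
[155. 180.] [0.5772 0.2157] [47. 59.] 157
[257. 175.] [ 0.5914 -0.0621] [23. 51.] 90
[ 98. 186.] [0.5536 0.3746] [17. 78.] 180
[275. 191.] [ 0.5439 -0.1156] [15. 79.] 137
[233. 190.] [0.5449 0.0008] [14. 48.] 154
[210. 208.] [0.4938 0.0645] [27. 45.] 22
[280. 231.] [ 0.4324 -0.1252] [15. 78.] 168
[235. 231.] [ 0.4312 -0.0045] [37. 62.] 128
to go (tool) [-0.0029  0.0009  0.0174] turn rz 0.0028 psi 121.16 F [ 0.2  0.7 -0.3]
```

View pics/w4.png

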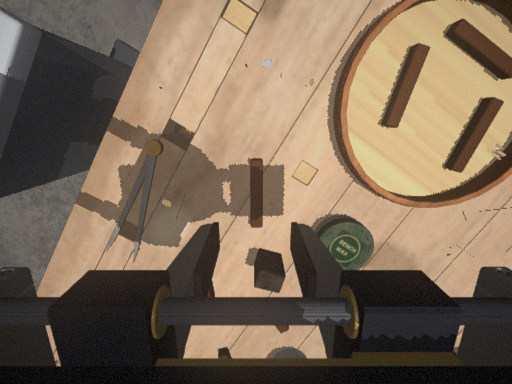

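The first peg lies in the tray at (0.553, 0.373). P2 appears at pixel (256,192), between the fingers, at (0.437, 0.133), 121.5° and 11 mm up. The case and tin are clear of the fingers, so I go down and grip.

In the tool's units: -0.003 m is -0.06, 0.035 m is 0.7, -0.006 rad is -0.03.

```bash
echo '[[[-0.06, 0.018, 0.7], [0, 0, -0.03]], [[0, 0, 0.7], [0, 0, 0]], [[0, 0, 0.66], [0, 0, 0]], [[0, 0, 0.3], [0, 0, 0]], [[0, 0, 0.16], [0, 0, 0]], [[0, 0, 0], [0, 0, 0]], [[0, 0, 0], [0, 0, 0]]]' > mv.in && python3 steer.py mv.in
echo '[[[0, 0, 0], [0, 0, 0]], [[0, 0, 0], [0, 0, 0]], [[0, 0, 0], [0, 0, 0]], [[0, 0, 0], [0, 0, 0]], [[0, 0, 0], [0, 0, 0]], [[0, 0, 0], [0, 0, 0]]]' > mv.in && python3 steer.py mv.in 0.005 25
echo '[[[0, 0, -0.55], [0, 0, 0]], [[0, 0, -0.55], [0, 0, 0]], [[0, 0, -0.55], [0, 0, 0]], [[0, 0, -0.53], [0, 0, 0]], [[0, 0, 0], [0, 0, 0]], [[0, 0, 0], [0, 0, 0]]]' > mv.in && python3 steer.py mv.in
python3 - <<'E'
from h import *
go(.553,.247,.2,180)
E
```

```text
time: 10.43
tool_pos: [0.4375, 0.133, 0.0916]
orientation: [0.489, 0.872, 0.0, 0.0]
ft_force: [-0.0, -0.5, 0.3]
grip_width: 0.05
gripper_force: 0.0
time: 10.93
tool_pos: [0.4371, 0.1329, 0.0914]
orientation: [0.489, 0.872, 0.0, 0.0]
ft_force: [-0.1, -0.5, 1.2]
grip_width: 0.0135
gripper_force: 25.0
time: 11.43
tool_pos: [0.4379, 0.133, 0.2016]
orientation: [0.489, 0.872, 0.001, 0.002]
ft_force: [-0.2, 0.5, -0.3]
grip_width: 0.0135
gripper_force: 25.0
to go (tool) [0.0372 0.1577 0.002 ] turn rz -1.0217 psi 121.46 F [-0.2  0.5 -0.3]
```

```bash
echo '[[[0.15, 0.624, 0], [0, 0, 0]], [[0.15, 0.624, 0], [0, 0, 0]], [[0.15, 0.624, 0], [0, 0, 0]], [[0.15, 0.624, 0], [0, 0, 0]], [[0.17, 0.63, 0], [0, 0, 0]]]' > mv.in && python3 steer.py mv.in
echo '[[[0, 0, 0], [0, 0, -0.62]], [[0, 0, 0], [0, 0, -0.62]], [[0, 0, 0], [0, 0, -0.62]], [[0, 0, 0], [0, 0, -0.62]], [[0, 0, 0], [0, 0, -0.62]], [[0, 0, 0], [0, 0, -0.62]], [[0, 0, 0], [0, 0, -0.62]], [[0, 0, 0], [0, 0, -0.62]]]' > mv.in && python3 steer.py mv.in
echo '[[[0, 0, 0], [0, 0, -0.15]], [[0, 0, 0], [0, 0, 0]], [[0, 0, 0], [0, 0, 0]]]' > mv.in && python3 steer.py mv.in
python3 - <<'E'
from h import *
go(.553,.2485,.0925,180)
E
```

```text
time: 11.85
tool_pos: [0.5501, 0.2481, 0.1975]
orientation: [0.489, 0.872, -0.001, -0.001]
ft_force: [0.9, -0.8, 0.6]
grip_width: 0.0137
gripper_force: 25.0
time: 12.52
tool_pos: [0.5491, 0.247, 0.1976]
orientation: [0.012, 1.0, -0.0, -0.002]
ft_force: [0.6, -0.2, 0.3]
grip_width: 0.0135
gripper_force: 25.0
time: 12.77
tool_pos: [0.5494, 0.2471, 0.1983]
orientation: [0.001, 1.0, -0.0, -0.002]
ft_force: [-0.3, -0.6, -0.6]
grip_width: 0.0138
gripper_force: 25.0
to go (tool) [-0.0039  0.0015  0.1058] turn rz -0.0011 psi 179.94 F [-0.3 -0.6 -0.6]
```

```bash
echo '[[[-0.07, 0.03, 0.62], [0, 0, 0]], [[0, 0, 0.62], [0, 0, 0]], [[0, 0, 0.48], [0, 0, 0]], [[0, 0, 0.24], [0, 0, 0]], [[0, 0, 0.15], [0, 0, 0]], [[0, 0, 0], [0, 0, 0]], [[0, 0, 0], [0, 0, 0]]]' > mv.in && python3 steer.py mv.in
echo '[[[0, 0, 0], [0, 0, 0]], [[0, 0, 0], [0, 0, 0]], [[0, 0, 0], [0, 0, 0]]]' > mv.in && python3 steer.py mv.in 0.024
echo '[[[0, 0, -0.4], [0, 0, 0]], [[0, 0, -0.7], [0, 0, 0]], [[0, 0, -0.7], [0, 0, 0]], [[0, 0, -0.7], [0, 0, 0]], [[0, 0, 0], [0, 0, 0]]]' > mv.in && python3 steer.py mv.in
echo '[[[0.7, -0.4, 0], [0, 0, 0]], [[0.7, -0.4, 0], [0, 0, 0]], [[0.7, -0.4, 0], [0, 0, 0]], [[0.7, -0.4, 0], [0, 0, 0]], [[0.7, -0.4, 0], [0, 0, 0]], [[0.7, -0.4, 0], [0, 0, 0]], [[0, 0, 0], [0, 0, 0]], [[0, 0, 0], [0, 0, 0]]]' > mv.in && python3 steer.py mv.in
python3 - <<'E'
from h import *
T=cam("top");a=bot.camera("top")[:,:,::-1].copy();cv2.imwrite("pics/top2.png",a)
for c,m,s in blobs(a,135,60):
    if 70<c[0]<300 and 130<c[1]<250:
        w,sz,an=rect(T,m,.010);print(c.round(),w.round(4),np.round(sz),round(an))
cv2.imwrite("pics/side2.png",bot.camera("side")[:,:,::-1])
E
```

```text
time: 13.35
tool_pos: [0.5544, 0.249, 0.0956]
orientation: [0.0, 1.0, 0.0, 0.001]
ft_force: [0.3, 0.5, 0.6]
grip_width: 0.0138
gripper_force: 25.0
time: 13.6
tool_pos: [0.5545, 0.249, 0.0961]
orientation: [-0.0, 1.0, 0.0, 0.001]
ft_force: [-0.3, -0.1, -0.6]
grip_width: 0.0239
gripper_force: 0.0
time: 14.02
tool_pos: [0.5577, 0.2499, 0.2292]
orientation: [-0.0, 1.0, 0.002, 0.007]
ft_force: [1.0, -0.8, 0.6]
grip_width: 0.0242
gripper_force: 0.0
time: 14.68
tool_pos: [0.3423, 0.1284, 0.2197]
orientation: [0.001, 1.0, 0.0, 0.001]
ft_force: [0.5, -0.3, 0.5]
grip_width: 0.024
gripper_force: 0.0
[290. 184.] [ 0.5831 -0.0976] [1115. 1578.] 91
[277. 148.] [ 0.6672 -0.1228] [17. 49.] 114
[235. 147.] [ 0.6712 -0.0015] [15. 48.] 90
[ 98. 174.] [0.5789 0.3586] [108. 202.] 149
[123. 170.] [0.6025 0.3083] [16. 78.] 101
[145. 207.] [0.5078 0.2541] [ 79. 204.] 144
[257. 175.] [ 0.5914 -0.0621] [23. 51.] 90
[ 98. 187.] [0.5536 0.3744] [18. 79.] 179
[144. 187.] [0.5539 0.249 ] [16. 79.] 179
[186. 187.] [0.5554 0.1343] [69. 71.] 0
[275. 191.] [ 0.5439 -0.1156] [15. 79.] 137
[233. 190.] [0.5449 0.0008] [14. 48.] 154
[122. 203.] [0.5082 0.3073] [16. 81.] 106
[210. 208.] [0.4934 0.0646] [27. 45.] 19
[280. 231.] [ 0.4324 -0.1252] [15. 78.] 168
[235. 231.] [ 0.4313 -0.0046] [37. 62.] 128
```

View pics/side2.png

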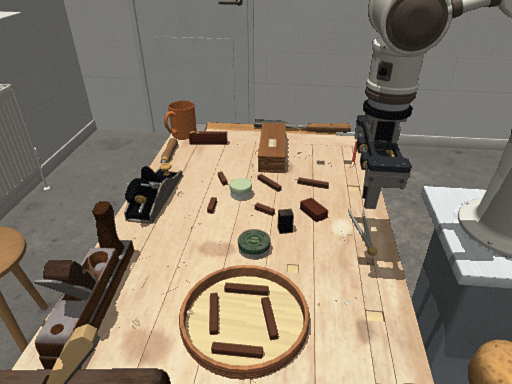

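View pics/top2.png

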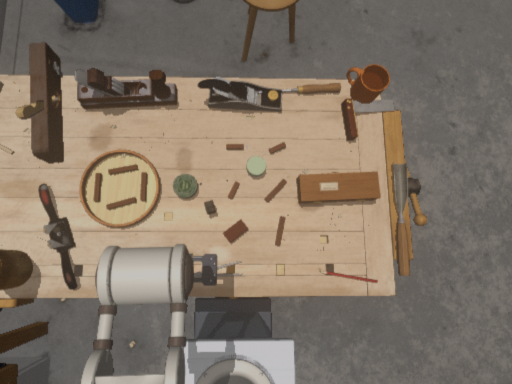

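Both pictures show four long pegs flat in the tray, at top-view pixels (123,170), (98,187), (144,187) and (122,203). The spares at (275,191) and (280,231) and the three short pegs are untouched, the four loose objects have not moved, and the arm is clear.

```bash
python3 -c "
from bench import bot
print(bot.finish_job())"
```

```text
the job is handed in; nothing more can be done
None
```

The job is handed in at about 15 s of the 72 s allowed: the last pictures show exactly four long pegs flat in the tray, with the two spare long pegs, the three short ones and the other loose objects where they started; no verdict was returned.

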